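# Shift the dough roller into its marked gear

### The arm

A 6-joint arm with a two-finger parallel gripper is mounted at the origin on the work surface; the furniture and walls round the work are solid. World frame = base frame: x ahead of the robot, y to its left, z up, the work surface at z = 0. Lengths are in m, angles in rad, forces in N, time in s.
With the tool pointing down it reaches from about 0.3 to 1 m from the base axis. Payload 5.1 kg.
Tool frame: the origin (TCP) lies between the finger pads; the fingertips stand 22 mm ahead of it and the grasp point (between the pads) lies 3 mm ahead of it; z points along the fingers, y is the direction in which the jaws open and shut (so a half turn about z gives the same grasp; the last joint's range is limited). The gripper opens to 95 mm and grips with 3 to 60 N. Pads are 20 mm wide; open, the fingers measure 119 mm over their backs; the gripper's body (75 mm by 180 mm) begins 59 mm behind the grasp point.
Start: joints at [-1.188, 0.124, 1.65, -0, 1.367, -0.083], TCP at [0.292, -0.581, 0.237] pointing down, gripper open.
Joint ranges: [-2.61, 2.61], [-1.02, 2.33], [0.03, 2.71], [-1.35, 4.49], [0.32, 2.68], [-2.91, 2.91]. Speed limits (rad/s): [2.57, 2.57, 3.14, 3.14, 3.14, 3.14].

### API

Orientations are given as a unit quaternion [w, x, y, z].
In Python, from plant import ctrl gives the robot as it stands.
- The arm moves only by the tool apply_moves, never from a script. Its argument "deltas" is a list of rows, each a list of 5 numbers: the closure in counts, from 0 (fully open) to 255 (shut), then the shift along the tool's x, y, z in cm, then the turn about the tool's z in rad. In form: [[jaw, x, y, z, spin], ...]. A call has 1 to 20 rows; each row is the pose to reach, as a shift and turn from the pose commanded when the call began, along the tool's axes at that moment; what a row does not reach only later rows make up. A row lasts 1/12 s, in which the tool goes at most 41.7 mm and 7.16 degrees, less where a joint would pass 70% of its speed; a pose out of reach is approached as far as the arm can. A call with a gripper value outside its range is refused whole. The fingers move at their own pace and stop on an object; "grip_force" is the grip in N (left out, the last holds). Time passes only in rows, so rows that repeat a pose let the fingers close. It gives the time, the measured TCP pose, the force and the opening at its end, in the units of the state.
- ctrl.get_obs(): the state, without advancing time (a new reading comes with each control period).
- ctrl.grab_frame(name): name is "side" or "top"; returns a dict with "color" (400x640x3 uint8, red, green, blue), "fovy" (degrees; the focal length in pixels is half the picture's height over the tangent of half this angle, whatever the lens; pixels are square), "cx", "cy" (the principal point, pixels), "rvec" (rotation vector, rad) and "tvec" (3), from world to camera coordinates, as OpenCV has them. Camera axes: x right, y down, z forward; pixel columns grow to the right and rows downward; lengths in m; the calibration is good to about 2 mm. A picture is of the moment at which its call begins. There is no depth.
- ctrl.job_done(): hands the job in, once; it reports no verdict.
The state is a dict: "time_s": time; "joint_positions": joint angles; "qd": joint speeds; "joint_efforts": joint torques, N m; "tcp_pos": TCP position; "tool_rot": TCP orientation; "wrist_force": force on the tool from outside, world axes, zero at the start; "torque": the same for the moment, N m; "grip_width": opening from 0.0 (shut) to 1.0 (fully open).
Only numpy, scipy, OpenCV 4.12 (cv2) and the standard library are available. Lean on these libraries where they do the work, as an engineer would, in place of code of your own. Each camera call takes 0.05 s, during which the arm holds its last target.

### The job

Put the dough roller on the table in gear: push its gear lever with the fingers out of the park slot, along the gate's cross channel and fully home into the corner slot whose tag shows the cross. Only push the lever, never pinch it between the fingers; do not dip into any other gear on the way, and leave the cup, the garlic and the jar where they stand. Finish with the hand clear of the machine.

Things in the scene. Friction and masses are not known exactly. Their poses are not given: they have to be found in the camera images.
- roller_machine: White enamelled dough roller, fixed on the table: gearbox 132 (x) x 228 (y) x 100 mm high, two steel rollers on its right (-y) side out to y = -246 mm. Origin: on the table under the middle of the gate; x away from the robot, y to the left at yaw 0, z up. The lever's pivot lies 15 mm above this origin
- gate (a point): Middle of the steel gate plate's top, 106 mm above the table, axes as the machine's. Slots 13.6 mm wide in rigid walls: a cross channel along y; at each of its ends one gear slot toward +x and one toward -x (four corners); in the middle one toward +x only: the park slot, where the lever starts. Plate-level travel of the 10 mm stem: +-20 mm in x, +-24 to 26 mm in y
- lever_grip (a point): Point on the gear lever's axis, 12 mm below its top, 160 mm from the pivot (175 mm above the table when upright). Grip: black post 26 x 26 mm, 68 mm tall, sides square to the machine's x and y, 119 to 187 mm above the table when upright. In the machine's frame: x within 5 mm of 0 in the cross channel, about +-34 mm fully home in a slot; y 0 in park, about +-39 to 45 mm in the gear columns
- lever_foot (a point): Point on the lever's axis just under its grip, 103 mm from the pivot, on the bare 10 mm steel stem. The lever is stiff: 2 to 4 N at the grip move it, and it stays where it is left. The line from here to the grip point gives its tilt
- shift (a joint): tilt of the lever along the machine's x, rad: positive away from the robot (+x); about +0.21 fully in a far slot, 0 in the cross channel (+-0.03 play), -0.21 in a near slot; starts at +0.18 to +0.21 in the park slot
- across (a joint): tilt of the lever along the machine's y, rad: positive to the left (+y); 0 in the park column, about +0.28 in the left gear column, -0.28 in the right one
- tag_cross: Tag of the wanted gear: a raised dark cross with two equal arms 31 mm long, on a 36 mm square, 2 mm thick aluminium tag lying on the machine's deck (100 mm above the table) at one of its corners, 40 mm in machine x and 92 mm in machine y from the machine's origin; it names the gear slot on the same side in x and y. Tags change places between starts. Origin: centre of its underside
- tag_bar: Tag of another gear: one raised dark straight bar, 31 x 8 mm, on a 36 mm square, 2 mm thick aluminium tag lying on the machine's deck (100 mm above the table) at one of its corners, 40 mm in machine x and 92 mm in machine y from the machine's origin; it names the gear slot on the same side in x and y. Tags change places between starts. Origin: centre of its underside
- tag_disc: Tag of another gear: a raised dark solid disc, 28 mm across, on a 36 mm square, 2 mm thick aluminium tag lying on the machine's deck (100 mm above the table) at one of its corners, 40 mm in machine x and 92 mm in machine y from the machine's origin; it names the gear slot on the same side in x and y. Tags change places between starts. Origin: centre of its underside
- tag_ring: Tag of another gear: a raised dark open ring, 31 mm across, on a 36 mm square, 2 mm thick aluminium tag lying on the machine's deck (100 mm above the table) at one of its corners, 40 mm in machine x and 92 mm in machine y from the machine's origin; it names the gear slot on the same side in x and y. Tags change places between starts. Origin: centre of its underside
- cup: White faceted cup without a handle, 66 mm across, 63 mm high, loose, a bystander to be left standing where it is. Origin: centre of its underside
- garlic: Garlic bulb, 56 mm across, 56 mm high, loose, a bystander to be left standing where it is. Origin: centre of its underside
- jar: Glass jar with a black lid, 65 mm across, 86 mm high, loose, a bystander to be left standing where it is. Origin: centre of its underside

How it is judged:
At the end, for the whole second after the job is handed in: The lever stands still, fully home in the corner slot whose tag shows the cross: its grip point lies over 27 mm from the gate's middle along the machine's x and over 34 mm along its y, toward that tag (((x of tag_cross in the frame of roller_machine above 0 m and y of tag_cross in the frame of roller_machine above 0 m and x of lever_grip in the frame of roller_machine above 0.027 m and y of lever_grip in the frame of roller_machine above 0.034 m) or (x of tag_cross in the frame of roller_machine above 0 m and y of tag_cross in the frame of roller_machine below 0 m and x of lever_grip in the frame of roller_machine above 0.027 m and y of lever_grip in the frame of roller_machine below -0.034 m) or (x of tag_cross in the frame of roller_machine below 0 m and y of tag_cross in the frame of roller_machine above 0 m and x of lever_grip in the frame of roller_machine below -0.027 m and y of lever_grip in the frame of roller_machine above 0.034 m) or (x of tag_cross in the frame of roller_machine below 0 m and y of tag_cross in the frame of roller_machine below 0 m and x of lever_grip in the frame of roller_machine below -0.027 m and y of lever_grip in the frame of roller_machine below -0.034 m)) and velocity of joint shift between -0.05 and 0.05 rad/s and velocity of joint across between -0.05 and 0.05 rad/s); the robot touches nothing.
It fails at once if the lever enters a gear slot that is not the cross's (its grip point more than 22 mm in) ((x of lever_grip in the frame of roller_machine above 0.022 m and y of lever_grip in the frame of roller_machine above 0.03 m and not (x of tag_cross in the frame of roller_machine above 0 m and y of tag_cross in the frame of roller_machine above 0 m)) or (x of lever_grip in the frame of roller_machine above 0.022 m and y of lever_grip in the frame of roller_machine below -0.03 m and not (x of tag_cross in the frame of roller_machine above 0 m and y of tag_cross in the frame of roller_machine below 0 m)) or (x of lever_grip in the frame of roller_machine below -0.022 m and y of lever_grip in the frame of roller_machine above 0.03 m and not (x of tag_cross in the frame of roller_machine below 0 m and y of tag_cross in the frame of roller_machine above 0 m)) or (x of lever_grip in the frame of roller_machine below -0.022 m and y of lever_grip in the frame of roller_machine below -0.03 m and not (x of tag_cross in the frame of roller_machine below 0 m and y of tag_cross in the frame of roller_machine below 0 m))).
It fails at once if the lever's grip is pinched: the fingers press on two opposite sides of it at once ((contact force between the fingers and grip_far above 0.7 N and contact force between the fingers and grip_near above 0.7 N) or (contact force between the fingers and grip_left above 0.7 N and contact force between the fingers and grip_right above 0.7 N)).
It fails at once if the cup is moved more than 25 mm, lifted or tipped (distance of cup from where it was at the start of the episode above 0.025 m or angle between cup's own z axis and vertical above 0.4 rad).
It fails at once if the garlic is moved more than 25 mm, lifted or tipped (distance of garlic from where it was at the start of the episode above 0.025 m or angle between garlic's own z axis and vertical above 0.4 rad).
It fails at once if the jar is moved more than 25 mm, lifted or tipped (distance of jar from where it was at the start of the episode above 0.025 m or angle between jar's own z axis and vertical above 0.4 rad).
It also fails if it takes over 54 s, if anything falls off the work surface, if the arm or the gripper's body presses on something with over 40 N, if the wrist force passes 120 N, or if a joint passes its speed limit or range.

## Working session

There is one attempt and no reset: what is moved stays moved. The work goes in short steps, Python scripts to look and compute and a tool call to move; the robot and the scene stay as the last step left them, time stands still between calls to the robot, and variables do not carry over. Pictures are saved under pics/ and viewed, and the job is handed in when it is done.

Besides the shell and the picture viewer there is one more tool, called after "Emit:" as a command line: name --pt "numbers of a row" for each row, then --argument value for the rest. apply_moves: Moves the arm, as the interface text tells. Its arguments: {"type":"object","properties":{"deltas":{"type":"array","items":{"type":"array","items":{"type":"number"}}},"grip_force":{"type":"number"}},"required":["deltas"]}

```bash
ls; mkdir -p pics
python3 - <<'E'
from plant import ctrl
import cv2
print(ctrl.get_obs())
for n in("side","top"):
    f=ctrl.grab_frame(n); cv2.imwrite(f"pics/{n}0.png",f["color"][:,:,::-1])
    print(n,{k:f[k] for k in f if k!="color"})
E
```

```text
pics
{'time_s': 0.0, 'joint_positions': array([-1.18758565e+00,  1.24481690e-01,  1.65167939e+00,  1.72475269e-05,
        1.36747726e+00, -8.25978523e-02]), 'qd': array([-0.0019049 , -0.00167875,  0.00169525,  0.00041239,  0.00099225,
       -0.00136259]), 'joint_efforts': array([-8.87148981e-04, -4.17600238e+01, -3.59932280e+01,  7.73660839e-02,
        4.92111978e-02, -1.64363023e-04]), 'tcp_pos': array([ 0.29170023, -0.58020388,  0.23539897]), 'tool_rot': array([-1.01257253e-03,  9.73000078e-01,  2.30802519e-01, -1.44812098e-04]), 'wrist_force': array([ 0.17445845, -1.21750529, -0.14675281]), 'torque': array([ 0.00483924, -0.02899839,  0.02199616]), 'grip_width': 0.9984838156368077}
side {'fovy': 48.01607575576992, 'cx': 320.96257988097216, 'cy': 192.6433136384501, 'rvec': array([ 1.91989667, -0.10035288,  0.05235481]), 'tvec': array([-0.48178435,  0.17635624,  1.11960813])}
top {'fovy': 53.71284857845476, 'cx': 317.7463689124539, 'cy': 198.83464500236084, 'rvec': array([ 2.1979864 , -2.15712106,  0.12507911]), 'tvec': array([0.03573118, 0.52361551, 0.94069017])}
```

View pics/side0.png

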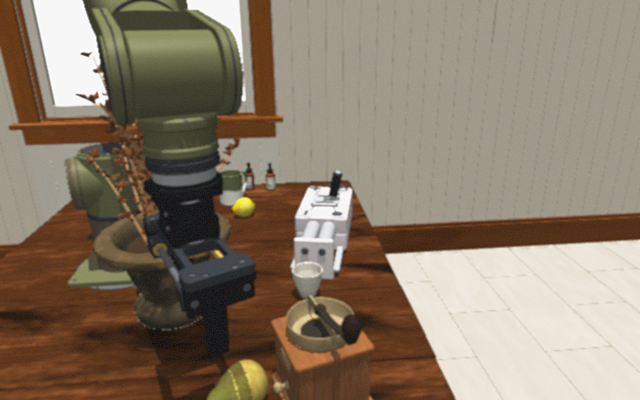

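View pics/top0.png

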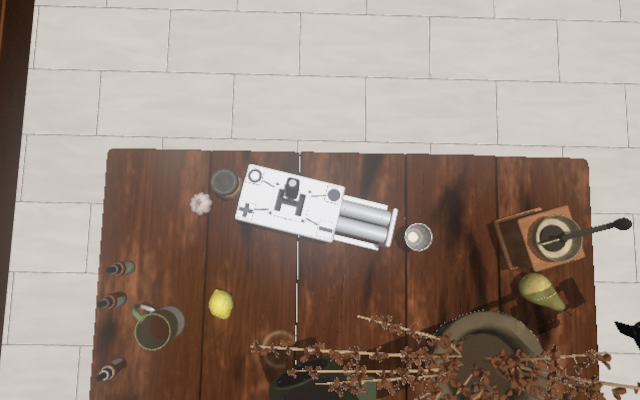

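```bash
cat > h.py <<'E'
import numpy as np,cv2
def K(f):
    h=f["color"].shape[0]; fl=h/2/np.tan(np.radians(f["fovy"])/2)
    return np.array([[fl,0,f["cx"]],[0,fl,f["cy"]],[0,0,1]])
def proj(f,P):
    return cv2.projectPoints(np.array(P,float).reshape(-1,3),f["rvec"],f["tvec"],K(f),None)[0].reshape(-1,2)
def back(f,uv,z):
    R=cv2.Rodrigues(f["rvec"])[0];c=-R.T@f["tvec"];out=[]
    for u,v in np.atleast_2d(uv):
        d=R.T@np.linalg.inv(K(f))@[u,v,1]; out.append(c+d*(z-c[2])/d[2])
    return np.array(out)
def crop(f,x0,y0,x1,y1,s,name):
    im=f["color"][y0:y1,x0:x1,::-1]; cv2.imwrite(name,cv2.resize(im,None,fx=s,fy=s,interpolation=cv2.INTER_CUBIC))
E
python3 - <<'E'
from plant import ctrl
from h import *
t=ctrl.grab_frame("top");s=ctrl.grab_frame("side")
crop(t,180,140,440,270,3,"pics/tc.png");crop(s,260,160,380,310,4,"pics/sc.png")
for f in(t,s):
    R=cv2.Rodrigues(f["rvec"])[0];print("cam",-R.T@f["tvec"]); print(proj(f,[[0.29,-.58,.237],[0,0,0]]))
print(back(t,[[250,164],[345,185],[332,242],[236,220],[246,210],[255,175],[334,194]],.1))
E
```

```text
cam [0.42682166 0.05948945 0.98723462]
[[650.20293006 317.48056943]
 [332.7487513  418.68406376]]
cam [ 0.39163342 -1.03266911  0.54493837]
[[199.65866288 312.57353689]
 [127.73480276 263.37397042]]
[[ 0.59192058  0.20192141  0.1       ]
 [ 0.54817447 -0.01462061  0.1       ]
 [ 0.41913126  0.01303502  0.1       ]
 [ 0.46425118  0.22873017  0.1       ]
 [ 0.48709647  0.20722032  0.1       ]
 [ 0.56690577  0.18974503  0.1       ]
 [ 0.52714202  0.01006036  0.1       ]]
```

View pics/tc.png

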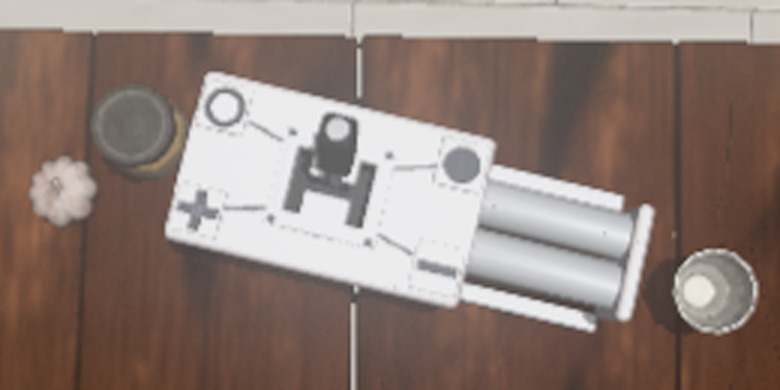

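View pics/sc.png

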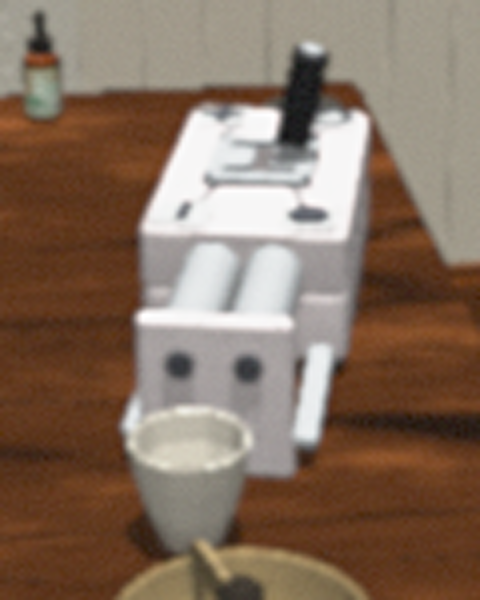

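Run:
```python
from plant import ctrl
from h import *
t=ctrl.grab_frame("top");s=ctrl.grab_frame("side")
crop(s,0,0,300,400,2,"pics/sl.png");crop(t,230,290,640,400,1.9,"pics/tp.png")
def tri(a,b):
    P=[K(f)@np.c_[cv2.Rodrigues(f["rvec"])[0],f["tvec"]] for f in(t,s)]
    X=cv2.triangulatePoints(P[0],P[1],np.array(a,float),np.array(b,float));return (X[:3]/X[3]).ravel()
print("pot",tri((490,350),(165,238)))
# tags fit
uv=[[180+x/3,140+y/3] for x,y in((223,107),(462,165),(198,210),(436,267))]
W=back(t,uv,.103)[:,:2]; M=np.array([[40,92],[40,-92],[-40,92],[-40,-92]])/1e3
c=W.mean(0);H=M.T@(W-c);th=np.arctan2(H[0,1]-H[1,0],H[0,0]+H[1,1])
R=np.array([[np.cos(th),-np.sin(th)],[np.sin(th),np.cos(th)]])
print("machine",c,th,(W-c)@R*1e3)
for n,p,z in(("cup",(418,237),.03),("jar",(224.5,182),.086),("garlic",(201,204),.03)):
    w=back(t,p,z)[0,:2];print(n,w,(w-c)@R)
w=back(t,[(180+338/3,140+127/3)],.184)[0];print("gripTop",(w[:2]-c)@R)
for f in(t,s):
  print(proj(f,[np.r_[c+R@np.array(q[:2]),q[2]] for q in((.034,0,.184),(-.066,.114,.1),(.066,-.114,.1))]))
```

```text
pot [ 0.1972117  -0.29537472  0.19711367]
machine [0.50601674 0.10904473] -0.21800417298710797 [[ 39.79819367  92.50669022]
 [ 39.45932725 -92.50384595]
 [-39.79695702  91.22799332]
 [-39.46056389 -91.2308376 ]]
cup [ 0.43427668 -0.19892151] [-0.00343466 -0.31619305]
jar [0.55145094 0.2610412 ] [0.0114848  0.15822545]
garlic [0.50432515 0.32801751] [-0.04901131  0.21342407]
gripTop [ 0.03519466 -0.00159406]
[[291.77122486 182.71260364]
 [233.39546635 219.06437057]
 [345.8299771  186.0555742 ]]
[[337.05216765 171.97334808]
 [307.13595035 186.49428663]
 [345.82352392 218.31315526]]
```

View pics/sl.png

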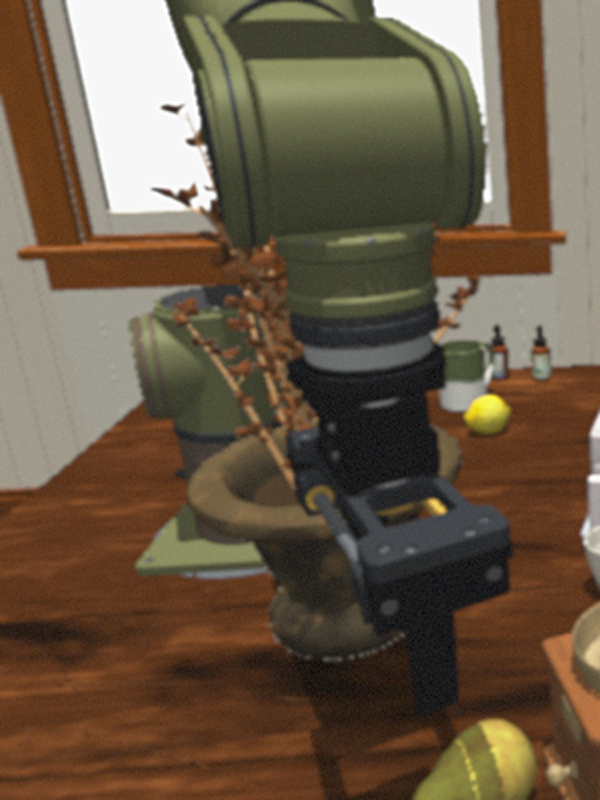

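View pics/tp.png

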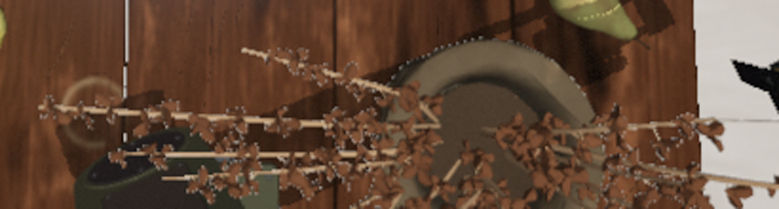

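Emit:
apply_moves --pt "255 0 0 -4 0" --pt "255 0 0 -8 0" --pt "255 0 0 -12 0" --pt "255 0 0 -15 0" --pt "255 0 0 -18 0" --pt "255 0 0 -18 0" --pt "255 3.5 -2 -18 0" --pt "255 7 -4.1 -18 0" --pt "255 10.5 -6.2 -18 0" --pt "255 14 -8.3 -18 0" --pt "255 17.5 -10.4 -18 0" --grip_force 15

```text
time_s: 1.22
tcp_pos: [0.4021, -0.4075, 0.4161]
tool_rot: [-0.0, 0.973, 0.23, -0.0]
wrist_force: [1.4, -0.3, -0.5]
grip_width: 0.285
```

Emit:
apply_moves --pt "255 3.5 -2.1 0 -0.1" --pt "255 7 -4.2 0 -0.2" --pt "255 10.5 -6.3 0 -0.3" --pt "255 14 -8.4 0 -0.4" --pt "255 17.5 -10.4 0 -0.5" --pt "255 21 -12.5 0 -0.6" --pt "255 24.5 -14.5 0 -0.7" --pt "255 28 -16.5 0 -0.8" --pt "255 31.5 -18.6 0 -0.887" --pt "255 31.5 -18.6 0 -0.887" --pt "255 31.5 -18.6 0 -0.887"

```text
time_s: 2.13
tcp_pos: [0.6, -0.0997, 0.4156]
tool_rot: [-0.001, 0.779, 0.627, -0.001]
wrist_force: [-0.4, 0.1, -0.7]
grip_width: 0.004
```

```bash
cat >> h.py <<'E'
C=np.array([.5060,.1090]);TH=-.218
RM=np.array([[np.cos(TH),-np.sin(TH)],[np.sin(TH),np.cos(TH)]])
def tom(p): return (np.array(p)[...,:2]-C)@RM
def tow(q): q=np.array(q,float); return np.r_[C+RM@q[:2],q[2:]]
def status(ctrl):
    o=ctrl.get_obs();p=o["tcp_pos"];q=o["tool_rot"];az=2*np.arctan2(q[2],q[1])
    print("t",round(o["time_s"],2),"machine mm",np.round(tom(p)*1e3,1),"z",round(p[2]*1e3,1),"az err",round(az-TH-np.pi/2,4),"F",np.round(o["wrist_force"],1),"grip",round(o["grip_width"],3)); print("J",np.round(o["joint_positions"],2))
    return o
E
python3 - <<'E'
from plant import ctrl
from h import *
status(ctrl)
t=ctrl.grab_frame("top");s=ctrl.grab_frame("side")
im=np.vstack([t["color"][100:300],s["color"][50:330]]);cv2.imwrite("pics/a.png",im[:,:,::-1])
E
```

```text
t 2.13 machine mm [ 136.9 -183.5] z 415.6 az err 0.0031 F [-0.4  0.1 -0.7] grip 0.004
J [-0.25 -0.02  1.5  -0.    1.66 -0.04]
```

View pics/a.png

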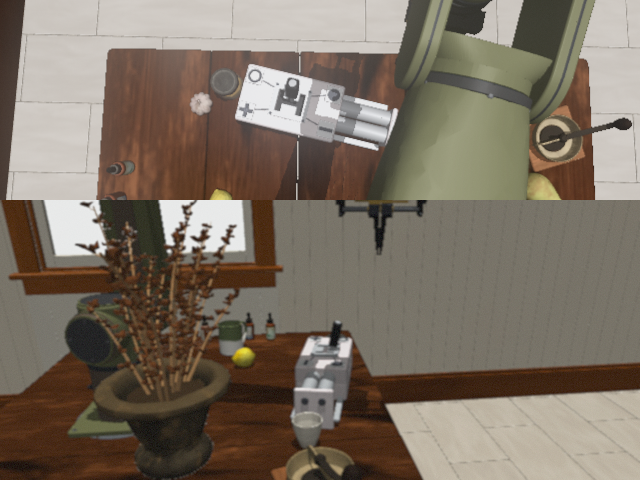

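Emit:
apply_moves --pt "255 3.5 -1 0 0" --pt "255 7 -2 0 0" --pt "255 10.5 -3 0 0" --pt "255 14 -4 0 0" --pt "255 17 -5 0 0" --pt "255 18.4 -5.2 0 0" --pt "255 18.4 -5.2 4 0" --pt "255 18.4 -5.2 8 0" --pt "255 18.4 -5.2 12 0" --pt "255 18.4 -5.2 16 0" --pt "255 18.4 -5.2 19 0" --pt "255 18.4 -5.2 19 0" --pt "255 18.4 -5.2 19 0"

```text
time_s: 3.32
tcp_pos: [0.5876, 0.0877, 0.2251]
tool_rot: [-0.001, 0.781, 0.625, -0.002]
wrist_force: [0.3, -0.5, 0.6]
grip_width: 0.005
```

```bash
cat > look.py <<'E'
import sys
from plant import ctrl
from h import *
status(ctrl)
t=ctrl.grab_frame("top");s=ctrl.grab_frame("side")
a=cv2.resize(t["color"][130:270,200:360],None,fx=3,fy=3,interpolation=2);b=cv2.resize(s["color"][90:250,270:390],None,fx=2.625,fy=2.625,interpolation=2)
cv2.imwrite(f"pics/{sys.argv[1]}.png",np.hstack([a,b])[:,:,::-1])
E
python3 look.py b
```

```text
t 3.32 machine mm [84.3 -3.1] z 225.1 az err -0.0022 F [ 0.3 -0.5  0.6] grip 0.005
J [ 0.06  0.01  1.79 -0.    1.35  0.28]
```

View pics/b.png

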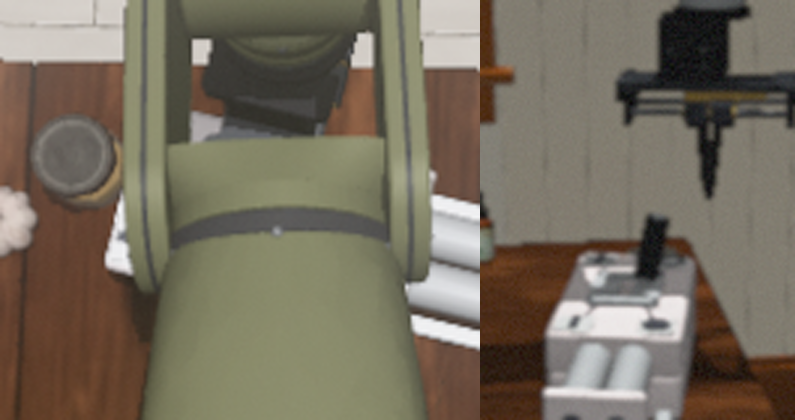

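Emit:
apply_moves --pt "255 0.3 0 3 0" --pt "255 0.3 0 5 0" --pt "255 0.3 0 6.8 0" --pt "255 0.3 0 6.8 0" --pt "255 0.3 -1 6.8 0" --pt "255 0.3 -2 6.8 0" --pt "255 0.3 -2 6.8 0"

```text
time_s: 4.0
tcp_pos: [0.5694, 0.0971, 0.1615]
tool_rot: [0.001, 0.78, 0.626, 0.001]
wrist_force: [0.3, 0.6, 0.6]
grip_width: 0.006
```

```bash
python3 look.py c
```

```text
t 4.0 machine mm [64.5  2.1] z 161.5 az err 0.0005 F [0.3 0.6 0.6] grip 0.006
J [0.08 0.02 1.89 0.   1.23 0.29]
```

View pics/c.png

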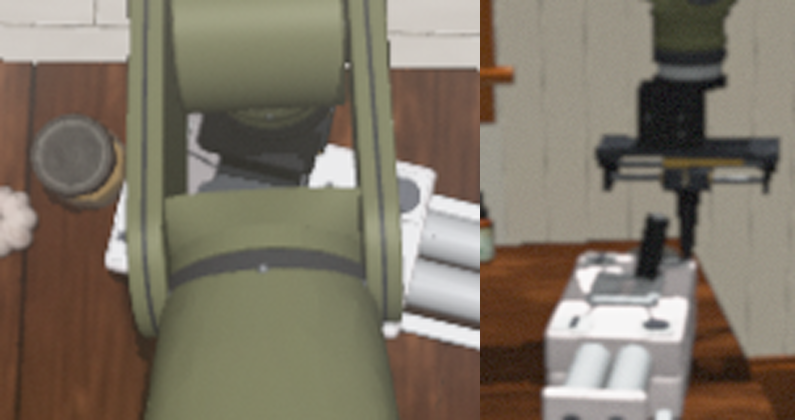

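Emit:
apply_moves --pt "255 0 -0.6 0 0" --pt "255 0 -1.2 0 0" --pt "255 0 -1.8 0 0" --pt "255 0 -2.4 0 0" --pt "255 0 -3 0 0" --pt "255 0 -3.5 0 0" --pt "255 0 -3.5 0 0"

```text
time_s: 4.68
tcp_pos: [0.5344, 0.1044, 0.1585]
tool_rot: [-0.0, 0.78, 0.626, -0.0]
wrist_force: [1.8, 0.2, 2.3]
grip_width: 0.007
```

```bash
python3 look.py d
```

```text
t 4.68 machine mm [28.7  1.7] z 158.5 az err 0.0004 F [1.8 0.2 2.3] grip 0.007
J [ 0.09 -0.05  1.96  0.    1.23  0.31]
```

View pics/d.png

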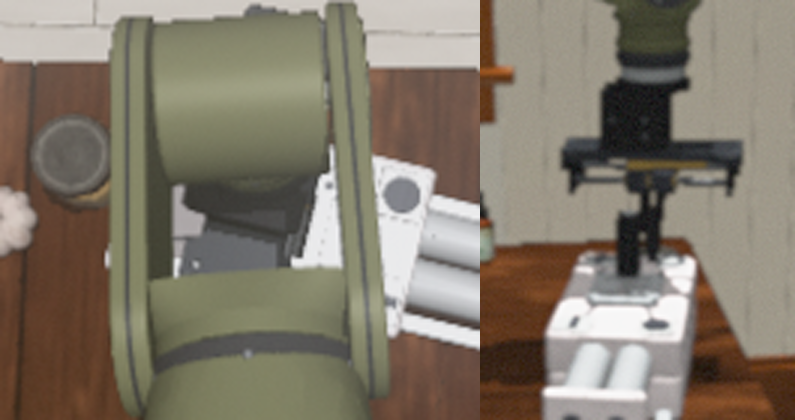

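Emit:
apply_moves --pt "255 0 -0.2 0 0" --pt "255 0 -0.4 0 0" --pt "255 0 -0.4 0 0" --pt "255 0 -0.4 0 0"

```text
time_s: 5.12
tcp_pos: [0.5315, 0.105, 0.1585]
tool_rot: [-0.0, 0.78, 0.626, -0.0]
wrist_force: [1.7, -1.1, 1.8]
grip_width: 0.008
```

Emit:
apply_moves --pt "255 0 -0.2 0 0" --pt "255 0 -0.4 0 0" --pt "255 0 -0.4 0 0" --pt "255 0 -0.4 0 0"

```text
time_s: 5.45
tcp_pos: [0.5278, 0.1058, 0.1588]
tool_rot: [0.0, 0.78, 0.626, 0.0]
wrist_force: [2.8, -1.0, 2.2]
grip_width: 0.007
```

```bash
python3 look.py e
```

```text
t 5.45 machine mm [22.   1.6] z 158.8 az err 0.0 F [ 2.8 -1.   2.2] grip 0.007
J [ 0.1  -0.06  1.97 -0.    1.23  0.32]
```

View pics/e.png

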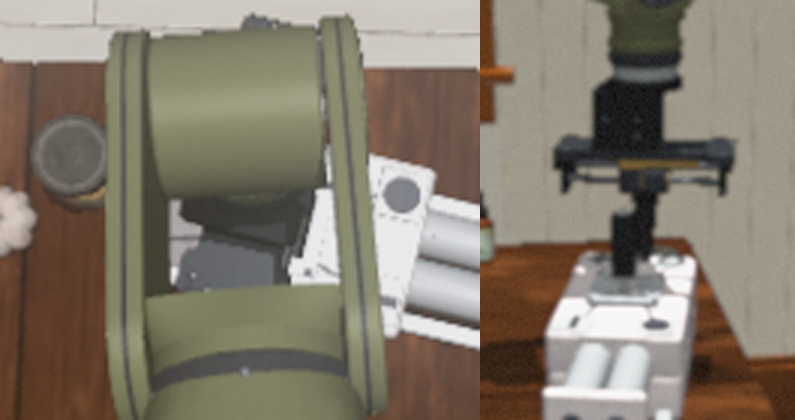

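Emit:
apply_moves --pt "255 0 -0.2 0 0" --pt "255 0 -0.4 0 0" --pt "255 0 -0.4 0 0" --pt "255 0 -0.4 0 0"

```text
time_s: 5.88
tcp_pos: [0.5266, 0.1061, 0.1591]
tool_rot: [0.003, 0.78, 0.626, 0.003]
wrist_force: [14.2, -2.4, -4.0]
grip_width: 0.004
```

```bash
python3 look.py f
python3 - <<'E'
from plant import ctrl
from h import *
s=ctrl.grab_frame("side")
for x in(-.005,0,.005,.01): 
  a=x/.16;print(x,[np.round((q-[270,90])*2.625,1) for q in proj(s,[tow([ .172*np.sin(a),0,.015+.172*np.cos(a)]),tow([.104*np.sin(a),0,.015+.104*np.cos(a)])])])
crop(s,300,150,360,210,10,"pics/fz.png")
E
```

```text
t 5.88 machine mm [20.7  1.6] z 159.1 az err -0.0002 F [14.2 -2.4 -4. ] grip 0.004
J [ 0.1  -0.07  1.98 -0.    1.22  0.32]
-0.005 [array([137.5, 211.5]), array([140.3, 274.1])]
0 [array([142.7, 211.5]), array([143.4, 274.1])]
0.005 [array([148. , 211.8]), array([146.5, 274.3])]
0.01 [array([153.2, 212.1]), array([149.6, 274.5])]
```

View pics/fz.png

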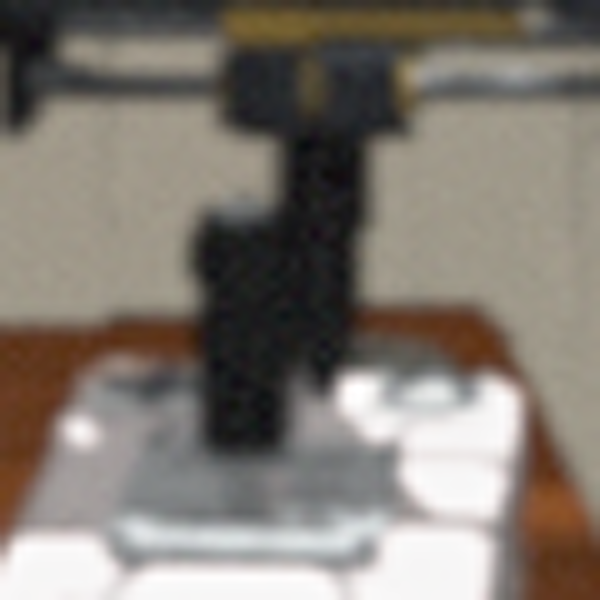

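Emit:
apply_moves --pt "255 0 1 0 0" --pt "255 0 2.5 0 0" --pt "255 0 4 0 0" --pt "255 -1.5 4 0 0" --pt "255 -3 4 0 0" --pt "255 -5 4 0 0" --pt "255 -5.5 2.5 0 0" --pt "255 -5.5 1 0 0" --pt "255 -5.5 -0.5 0 0" --pt "255 -5.5 -1.9 0 0" --pt "255 -5.5 -1.9 0 0" --pt "255 -4 -1.9 0 0" --pt "255 -4 -1.9 0 0"

```text
time_s: 7.12
tcp_pos: [0.4964, 0.0729, 0.1582]
tool_rot: [-0.001, 0.78, 0.626, -0.0]
wrist_force: [0.5, -0.6, 0.1]
grip_width: 0.005
```

```bash
python3 look.py g
python3 - <<'E'
from plant import ctrl
from h import *
s=ctrl.grab_frame("side")
crop(s,300,150,360,210,10,"pics/gz.png")
E
```

```text
t 7.12 machine mm [ -1.6 -37.3] z 158.2 az err 0.001 F [ 0.5 -0.6  0.1] grip 0.005
J [ 0.04 -0.15  2.05  0.    1.24  0.25]
```

View pics/gz.png

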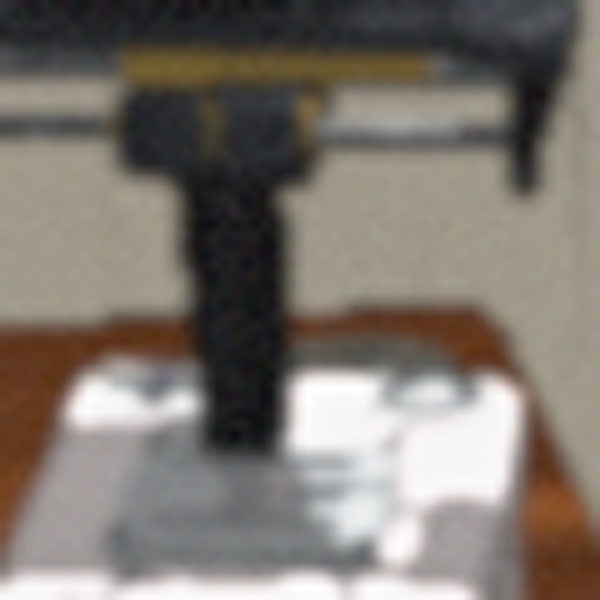

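View pics/g.png

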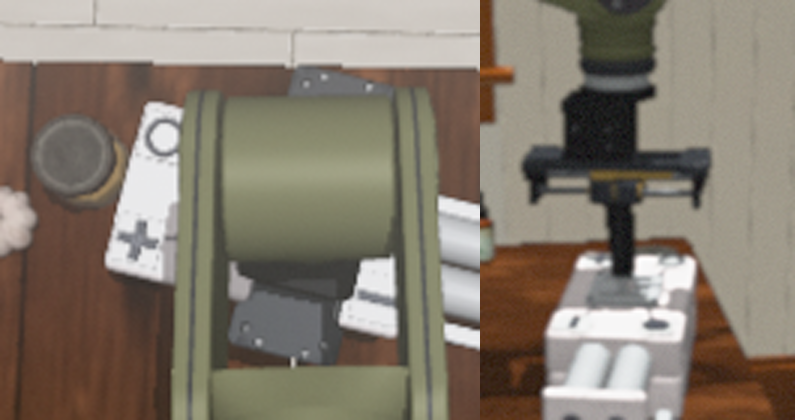

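Emit:
apply_moves --pt "255 0.8 0 0 0" --pt "255 1.4 0 0 0" --pt "255 2 0 0 0" --pt "255 2.6 0 0 0" --pt "255 3.2 0 0 0" --pt "255 3.6 0 0 0" --pt "255 3.6 0 0 0" --pt "255 3.6 0 0 0"

```text
time_s: 7.93
tcp_pos: [0.5045, 0.1076, 0.1586]
tool_rot: [-0.0, 0.78, 0.626, 0.0]
wrist_force: [-0.3, -0.4, 1.0]
grip_width: 0.007
```

Emit:
apply_moves --pt "255 0.3 0 0 0" --pt "255 0.6 0 0 0" --pt "255 0.6 0 0 0" --pt "255 0.6 0 0 0"

```text
time_s: 8.27
tcp_pos: [0.5054, 0.1129, 0.1583]
tool_rot: [-0.0, 0.78, 0.626, -0.0]
wrist_force: [-0.5, -2.1, -1.3]
grip_width: 0.007
```

```bash
python3 look.py h
```

```text
t 8.27 machine mm [-1.5  3.6] z 158.3 az err 0.0001 F [-0.5 -2.1 -1.3] grip 0.007
J [ 0.12 -0.11  2.02  0.    1.23  0.33]
```

View pics/h.png

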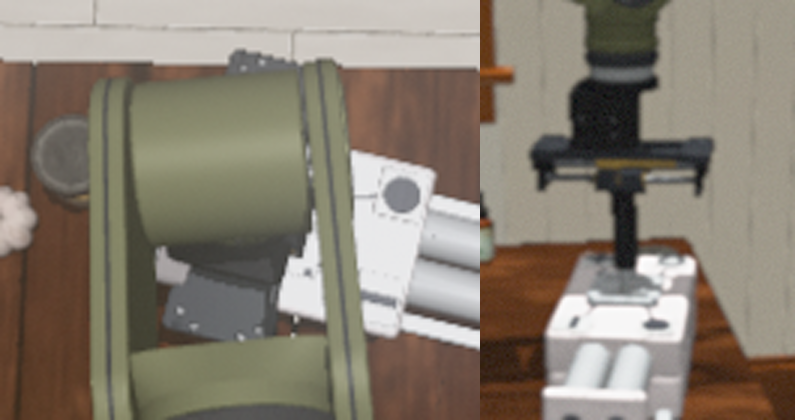

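Emit:
apply_moves --pt "255 0.3 0 0 0" --pt "255 0.5 0 0 0" --pt "255 0.5 0 0 0" --pt "255 0.5 0 0 0"

```text
time_s: 8.7
tcp_pos: [0.5066, 0.1178, 0.1585]
tool_rot: [-0.0, 0.78, 0.626, -0.0]
wrist_force: [-0.8, -3.2, -0.8]
grip_width: 0.004
```

Emit:
apply_moves --pt "255 0.2 0 0 0" --pt "255 0.4 0 0 0" --pt "255 0.4 0 0 0" --pt "255 0.4 0 0 0"

```text
time_s: 9.03
tcp_pos: [0.5071, 0.1203, 0.1583]
tool_rot: [0.001, 0.78, 0.626, -0.002]
wrist_force: [-2.1, -7.7, -0.4]
grip_width: 0.004
```

Emit:
apply_moves --pt "255 -1 0 0 0" --pt "255 -2.5 0 0 0" --pt "255 -4 0 0 0" --pt "255 -4 2 0 0" --pt "255 -4 4 0 0" --pt "255 -4 6 0 0" --pt "255 -4 7 0 0" --pt "255 -4 7 0 0"

```text
time_s: 9.7
tcp_pos: [0.569, 0.0672, 0.1593]
tool_rot: [0.0, 0.78, 0.626, 0.001]
wrist_force: [-0.5, 0.2, -0.4]
grip_width: 0.002
```

```bash
python3 look.py i;python3 - <<'E'
from plant import ctrl
from h import *
s=ctrl.grab_frame("side")
for x in(-.005,0,.005): 
 for y in (.03,.04,.045):
  d=np.array([x/.16,y/.16]);d=np.r_[d,np.sqrt(1-d@d)]
  print(x,y,[np.round((q-[290,145])*10,0) for q in proj(s,[tow(np.array([0,0,.015])+d*.172),tow(np.array([0,0,.015])+d*.104)])])
crop(s,290,145,350,205,10,"pics/iz.png")
E
```

```text
t 9.7 machine mm [ 70.6 -27.2] z 159.3 az err -0.001 F [-0.5  0.2 -0.4] grip 0.002
J [0.02 0.01 1.9  0.   1.23 0.24]
-0.005 0.03 [array([338., 231.]), array([343., 476.])]
-0.005 0.04 [array([342., 228.]), array([345., 473.])]
-0.005 0.045 [array([345., 228.]), array([347., 472.])]
0 0.03 [array([357., 232.]), array([354., 476.])]
0 0.04 [array([362., 229.]), array([357., 473.])]
0 0.045 [array([364., 228.]), array([358., 472.])]
0.005 0.03 [array([377., 232.]), array([366., 477.])]
0.005 0.04 [array([381., 229.]), array([369., 474.])]
0.005 0.045 [array([383., 229.]), array([370., 473.])]
```

View pics/iz.png

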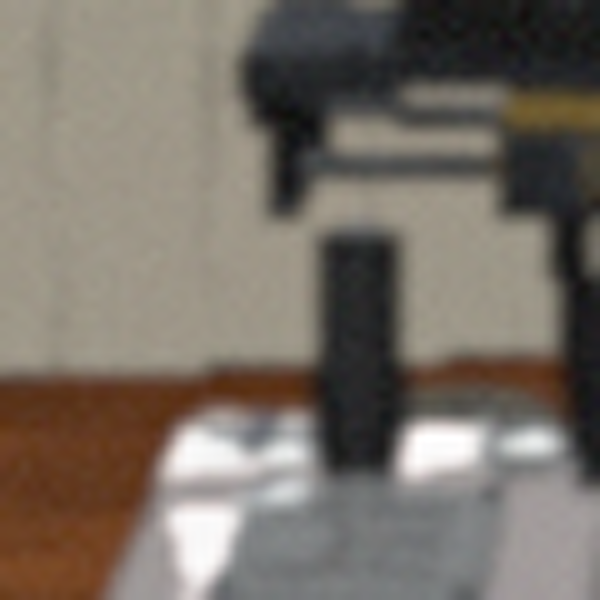

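View pics/i.png

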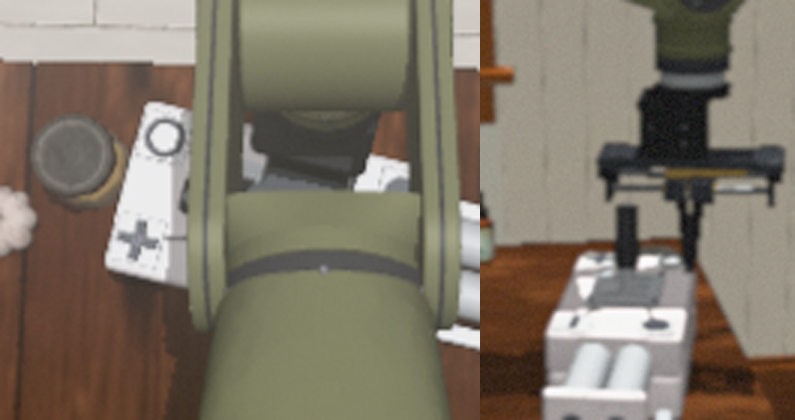

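Emit:
apply_moves --pt "255 2 0 0 0" --pt "255 4 0 0 0" --pt "255 6.4 0 0 0" --pt "255 6.4 -1.5 0 0" --pt "255 6.4 -3 0 0" --pt "255 6.4 -4 0 0" --pt "255 6.4 -4.6 0 0" --pt "255 6.4 -5.2 0 0" --pt "255 6.4 -5.8 0 0" --pt "255 6.4 -6.2 0 0" --pt "255 6.4 -6.2 0 0"

```text
time_s: 10.77
tcp_pos: [0.5203, 0.1433, 0.1588]
tool_rot: [0.0, 0.78, 0.626, 0.0]
wrist_force: [0.8, 0.2, -0.2]
grip_width: 0.003
```

```bash
python3 look.py j
```

```text
t 10.77 machine mm [ 6.6 36.6] z 158.8 az err -0.0001 F [ 0.8  0.2 -0.2] grip 0.003
J [ 0.17 -0.06  1.97  0.    1.23  0.39]
```

View pics/j.png

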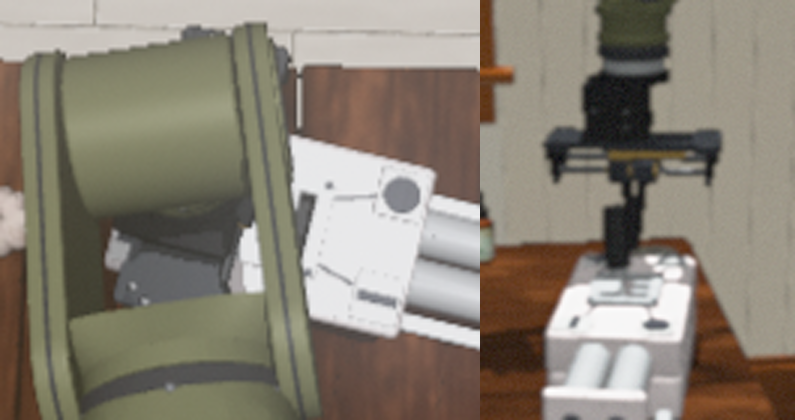

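Lever leans toward the near side in the left column. I'll creep on until it stops.

Emit:
apply_moves --pt "255 0 -0.3 0 0" --pt "255 0 -0.6 0 0" --pt "255 0 -0.6 0 0" --pt "255 0 -0.6 0 0"

```text
time_s: 11.2
tcp_pos: [0.5147, 0.1445, 0.1587]
tool_rot: [0.0, 0.78, 0.626, -0.0]
wrist_force: [1.9, -1.1, -0.0]
grip_width: 0.007
```

Emit:
apply_moves --pt "255 0 -0.3 0 0" --pt "255 0 -0.5 0 0" --pt "255 0 -0.5 0 0" --pt "255 0 -0.5 0 0"

```text
time_s: 11.53
tcp_pos: [0.5095, 0.1457, 0.1586]
tool_rot: [-0.0, 0.78, 0.626, -0.0]
wrist_force: [2.6, -0.6, -1.0]
grip_width: 0.003
```

Emit:
apply_moves --pt "255 0 -0.2 0 0" --pt "255 0 -0.4 0 0" --pt "255 0 -0.4 0 0" --pt "255 0 -0.4 0 0"

```text
time_s: 11.87
tcp_pos: [0.5064, 0.1464, 0.1588]
tool_rot: [0.001, 0.78, 0.626, 0.001]
wrist_force: [5.3, -1.3, -2.9]
grip_width: 0.004
```

Emit:
apply_moves --pt "255 0 -0.2 0 0" --pt "255 0 -0.3 0 0" --pt "255 0 -0.3 0 0" --pt "255 0 -0.3 0 0"

```text
time_s: 12.2
tcp_pos: [0.5055, 0.1465, 0.1592]
tool_rot: [0.003, 0.78, 0.626, 0.003]
wrist_force: [11.8, -3.5, -4.9]
grip_width: 0.003
```

```bash
python3 look.py k
```

```text
t 12.2 machine mm [-8.6 36.5] z 159.2 az err 0.0002 F [11.8 -3.5 -4.9] grip 0.003
J [ 0.18 -0.09  2.   -0.    1.22  0.4 ]
```

View pics/k.png

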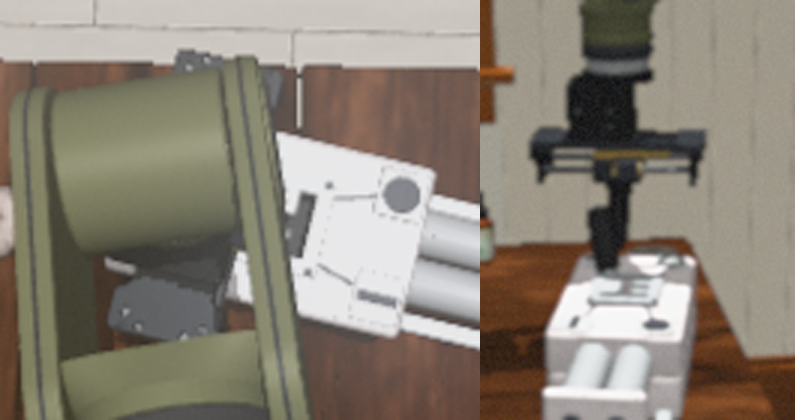

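Emit:
apply_moves --pt "255 0 1 0 0" --pt "255 0 3 0 0" --pt "255 0 6 0 0" --pt "255 0 7.5 0 0" --pt "255 0 7.5 -4 0" --pt "255 0 7.5 -8 0" --pt "255 0 7.5 -12 0" --pt "255 0 7.5 -16 0" --pt "255 0 7.5 -20 0" --pt "255 -4 7.5 -22 0" --pt "255 -8 7.5 -22 0" --pt "255 -12 7.5 -22 0" --pt "255 -16 7.5 -22 0" --pt "255 -20 7.5 -22 0" --pt "255 -24 7.5 -22 0" --pt "255 -26 7.5 -22 0" --pt "255 -26 7.5 -22 0" --pt "255 -26 7.5 -22 0"

```text
time_s: 13.8
tcp_pos: [0.5195, -0.1233, 0.3785]
tool_rot: [-0.001, 0.78, 0.625, 0.0]
wrist_force: [0.5, -0.2, 0.1]
grip_width: 0.006
```

```bash
python3 look.py l;python3 - <<'E'
from plant import ctrl
from h import *
s=ctrl.grab_frame("side");t=ctrl.grab_frame("top")
for x in(-.03,-.034): 
 for y in (.034,.042):
  d=np.array([x/.16,y/.16]);d=np.r_[d,np.sqrt(1-d@d)]
  P=[tow(np.array([0,0,.015])+d*.172),tow(np.array([0,0,.015])+d*.104)]
  print(x,y,[np.round((q-[290,145])*10,0) for q in proj(s,P)],[np.round((q-[250,160])*10) for q in proj(t,P)])
a=t["color"][160:220,250:310];b=s["color"][145:205,290:350]
cv2.imwrite("pics/lz.png",cv2.resize(np.hstack([a,b]),None,fx=6,fy=6,interpolation=2)[:,:,::-1])
E
```

```text
t 13.8 machine mm [  63.4 -223.9] z 378.5 az err -0.0021 F [ 0.5 -0.2  0.1] grip 0.006
J [-0.33 -0.18  1.72  0.    1.61 -0.11]
-0.03 0.034 [array([243., 238.]), array([286., 479.])] [array([167., 500.]), array([278., 481.])]
-0.03 0.042 [array([248., 236.]), array([288., 477.])] [array([128., 491.]), array([256., 476.])]
-0.034 0.034 [array([228., 241.]), array([276., 481.])] [array([163., 521.]), array([275., 492.])]
-0.034 0.042 [array([232., 239.]), array([279., 479.])] [array([123., 512.]), array([253., 487.])]
```

View pics/lz.png

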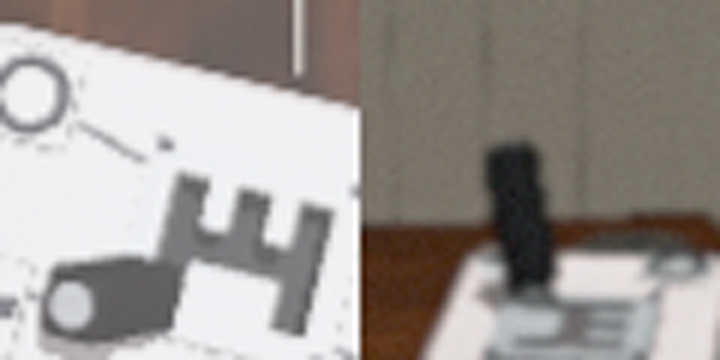

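View pics/l.png

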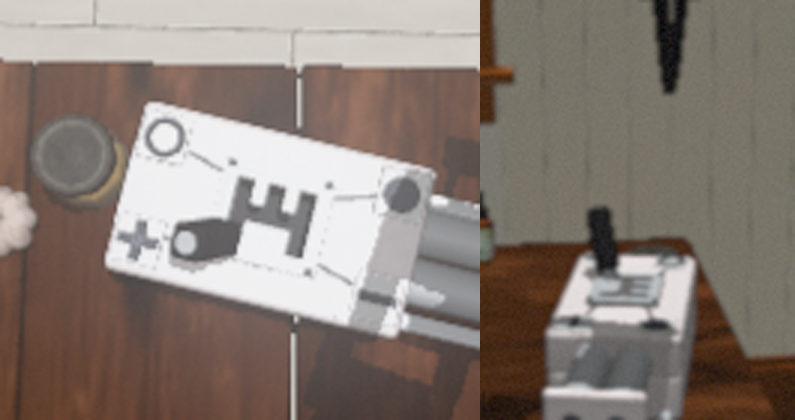

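Run:
```python
from plant import ctrl
print(ctrl.job_done())
```

```text
the job is handed in; nothing more can be done
None
```

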